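# Open the battery bay of a handheld clinic meter

## Robot

A 6-joint arm with a two-finger parallel gripper is mounted at the origin on the work surface. World frame = base frame: x ahead of the robot, y to its left, z up, the work surface at z = 0. Lengths are in m, angles in rad, forces in N, time in s.
With the tool pointing down it reaches from about 0.225 to 0.875 m from the base axis. Payload 3.4 kg.
Tool frame: the origin (TCP) lies midway between the tips of the shut fingers; the grasp point (between the pads) lies 19 mm behind it (manip.grasp_offset is the distance from the TCP to the grasp point, in m); x points along the fingers, y is the direction in which the jaws open and shut, and the axes are right-handed (so a half turn about x gives the same grasp; the last joint's range is limited). The gripper opens to 85 mm and grips with 20 to 120 N. Pads are 22 mm wide; open, the fingers measure 114 mm over their backs; the gripper's body (76 mm by 85 mm) begins 54 mm behind the grasp point. The pads swing forward as they close: fully open they stand 13 mm farther back than shut.
Start: joints at [1.126, 0.276, 1.505, -0, 1.361, -0.121], TCP at [0.183, 0.545, 0.198] pointing down, gripper open.
Joint ranges: [-2.89, 2.89], [-0.75, 2.08], [0.22, 2.7], [-1.18, 4.32], [0.11, 2.71], [-2.7, 2.7]. Speed limits (rad/s): [2.57, 2.57, 3.14, 3.14, 3.14, 3.14].

## Interface

Orientations are given as a unit quaternion [w, x, y, z].
In Python, from rig import manip gives the robot as it stands.
- The arm moves only by the shell command python3 -m creep 'ROWS' [OPENING] [FORCE]. ROWS is a JSON object of lists of equal length, an entry for each row: "delta_pos": the shift along the tool's x, y, z in cm, a list of three; "dr": the turn, a rotation vector about the tool's x, y, z in rad, a list of three. In form: {"delta_pos": [[dx, dy, dz], ...], "dr": [[rx, ry, rz], ...]}. A call has 1 to 10 rows; each row is the pose to reach, as a shift and turn from the pose commanded when the call began, along the tool's axes at that moment; what a row does not reach only later rows make up. A row lasts 1/10 s, in which the tool goes at most 50 mm and 8.59 degrees, less where a joint would pass 70% of its speed; a pose out of reach is approached as far as the arm can. A call with a gripper value outside its range is refused whole. OPENING is the opening, from -1 (shut) to 1 (fully open), set as the call begins (- or left out, the last holds). The fingers move at their own pace and stop on an object; FORCE is the grip in N (left out, the last holds). Time passes only in rows, so rows that repeat a pose let the fingers close. It gives the time, the measured TCP pose, the force and the opening at its end, in the units of the state.
- manip.get_state(): the state, without advancing time (a new reading comes with each control period).
- manip.get_image(name): name is "scene" or "top"; returns a dict with "pixels" (480x640x3 uint8, blue, green, red), "depth" (480x640 float32, m along the optical axis (not along the pixel's ray), 0 where there is no reading), "intrinsics" (3x3 intrinsics, pixels), "rvec" (rotation vector, rad) and "tvec" (3), from world to camera coordinates, as OpenCV has them. Camera axes: x right, y down, z forward; pixel columns grow to the right and rows downward; lengths in m; the calibration is good to about 2 mm. A picture is of the moment at which its call begins.
- manip.sign_off(): hands the job in, once; it reports no verdict.
The state is a dict: "clock": time; "qpos": joint angles; "qd": joint speeds; "effort": joint torques, N m; "position": TCP position; "ee_rot": TCP orientation; "contact_force": force on the tool from outside, world axes, zero at the start; "moment": the same for the moment, N m; "width": finger opening in m.
Only numpy, scipy, OpenCV 4.12 (cv2) and the standard library are available. Lean on these libraries where they do the work, as an engineer would, in place of code of your own. Each camera call takes 0.05 s, during which the arm holds its last target. There are 200 camera calls.

## Task

The batteries of the handheld meter need changing: take the meter by its waist out of the cradle, set it down gently, wholly on the blue desk mat with its back still up and its cover still on, and let go of it. Then take it again by the two ribbed tabs on the sides of its battery cover, pinch them together until they let go, and lift the cover straight off while the meter stays lying on the mat. Lay the cover, not dropped, flat and the same way up in the steel tray, let go of it, and do not disturb the stapler, the tumbler or the gel bottle.

Things in the scene. Friction and masses are not known exactly. Their poses are not given: they have to be found in the camera images.
- meter_waist (a point): White plastic handheld meter lying back up, 158 mm long, 34 mm high, 0.22 to 0.45 kg. This is the grip point of its plain tail block, near the centre of mass, half-way up (17 mm above the underside); sides 40 mm apart here. x runs from tail to head, y across, z out of its back. Block from x = -62 to +24 mm of here; cover tabs centred at x = +60 mm, blocked in the cradle by its cheeks.
- meter_head (a point): Middle of the meter's head end face, 17 mm above its underside, 96 mm along +x from the waist point. The head is 45 mm wide and holds the battery bay under the cover.
- meter_tail (a point): Middle of the meter's tail end face, 17 mm above its underside, 62 mm along -x from the waist point.
- cover_mid (a point): Battery cover snapped on the meter's head: plate 70 x 45 x 4 mm with two side tabs, flush with the back, 22 mm high in all, about 60 g; axes as the meter's. This point is midway between the tabs, 11 mm above their lowest edge; closed, 23 mm above the meter's underside. With both catches free it lifts straight up (clear after 20 mm) and only its own weight is felt, else the meter comes too.
- tab_a_face (a point): Middle of the outer face of the ribbed tab at the cover's +y side; moves with the tab. Face 30 mm long (x), 17.5 mm high, from 11 mm below to 6.5 mm above the height of the cover's point. The two faces are 58 mm apart when free, 47 mm when pressed to the stops.
- tab_b_face (a point): The same at the cover's -y side. Each tab is sprung and slides 5.5 mm inward to a stop: yields from 4.5 N, at the stop with 9.5 N. The catches are free only with both tabs in by 4 mm or more, so hold them at the stops with 15 to 40 N; the pinched tabs then carry the cover. Let go, they spring out.
- mat: Blue desk mat, fixed, 260 mm (x) by 240 mm (y), 3 mm thick. Origin at the centre of its underside on the desk; z up.
- tray: Open steel tray, fixed, 160 mm (x) by 190 mm (y), 18 mm high, walls and floor: wall 3 mm thick, inner floor about 3 mm above the desk. Origin at the centre of its underside; z up. The cover rests in it on the lower edges of its tabs.
- cradle: Grey plastic cradle, fixed, base plate 182 x 96 x 6 mm with two upright cheeks (36 mm long, 40 mm high over the desk, inner faces 63 mm apart) beside the tabs and low end stops (18 mm high) at head and tail. Origin at the centre of its underside; the meter lies on the base plate along the cradle's x axis, head to +x.
- stapler: Black and steel desk stapler, 120 x 34 x 42 mm, bystander. Origin at the centre of its underside.
- tumbler: Red drinking tumbler, 66 mm across, 170 mm high, bystander. Origin at the centre of its underside.
- gel: Hand gel pump bottle, 64 mm across, 185 mm high, bystander. Origin at the centre of its underside.
Not all that is in view belongs to the job. What is shaped like the part that bears meter_waist but green is not meant.

How it is judged:
By the outcome, as a careful person would: the job done as asked, in the order asked, and still so for the second after the job is handed in, with the robot touching nothing.
It also fails if it takes over 64 s, if anything falls off the work surface, if the arm or the gripper's body presses on something with over 40 N, if the wrist force passes 120 N, or if a joint passes its speed limit or range.

## Working session

There is one attempt and no reset: what is moved stays moved. The work goes in short steps, Python scripts to look and compute and a shell command to move; the robot and the scene stay as the last step left them, time stands still between calls to the robot, and variables do not carry over. Pictures are saved under pics/ and viewed, about 8 in all and at most 12, crops included, and the job is handed in when it is done.

```bash
mkdir -p pics; ls
cat > h.py <<'E'
import numpy as np,cv2
from scipy.spatial.transform import Rotation as R
from rig import manip
def grab(n):
    d=manip.get_image(n); return d
def cloud(d):
    K=np.array(d["intrinsics"]);z=d["depth"];v,u=np.mgrid[:480,:640]
    P=np.stack([(u-K[0,2])/K[0,0]*z,(v-K[1,2])/K[1,1]*z,z],-1)
    Rm=cv2.Rodrigues(np.array(d["rvec"],float))[0]
    W=(P-np.array(d["tvec"]).ravel())@Rm
    W[z==0]=np.nan
    return W
def ray(d,uv,h):
    K=np.array(d["intrinsics"]);Rm=cv2.Rodrigues(np.array(d["rvec"],float))[0]
    c=-Rm.T@np.array(d["tvec"]).ravel()
    r=np.linalg.inv(K)@np.array([uv[0],uv[1],1.]);r=Rm.T@r
    return c+r*(h-c[2])/r[2]
def st():
    s=manip.get_state();q=s["ee_rot"];return s,R.from_quat([q[1],q[2],q[3],q[0]]).as_matrix()
E
python3 - <<'E'
from h import *
for n in("scene","top"):
    d=grab(n);cv2.imwrite(f"pics/{n}0.png",d["pixels"]);np.savez(f"{n}0.npz",**d)
    Rm=cv2.Rodrigues(np.array(d["rvec"],float))[0];print(n,-Rm.T@np.array(d["tvec"]).ravel(),Rm.round(2).tolist())
s,M=st();print(s,M.round(3))
E
```

```text
pics
scene [ 1.08606198 -0.68590326  0.77922031] [[0.83, 0.55, -0.02], [0.33, -0.52, -0.79], [-0.44, 0.65, -0.62]]
top [0.42474568 0.06372605 0.95471855] [[-0.02, -1.0, -0.01], [-0.99, 0.02, -0.16], [0.16, 0.01, -0.99]]
{'clock': 0.1, 'qpos': array([ 1.12601118e+00,  2.76555358e-01,  1.50597996e+00, -2.30992920e-05,
        1.36069494e+00, -1.20986890e-01]), 'qd': array([-0.00023953, -0.00216661, -0.0026379 , -0.00090927, -0.00031402,
       -0.00120142]), 'effort': array([ 2.49975223e-03, -4.17701375e+01, -2.46405208e+01, -1.13009698e-04,
        5.78083753e-03,  4.01557315e-06]), 'position': array([0.18273378, 0.54465489, 0.19692338]), 'ee_rot': array([ 0.697706  ,  0.11342059,  0.69801389, -0.11453699]), 'contact_force': array([-0.53645506, -0.10788009, -0.30577068]), 'moment': array([0.0027836 , 0.01407055, 0.07257242]), 'width': 0.0854626743471156} [[-0.001  0.318  0.948]
 [-0.001  0.948 -0.318]
 [-1.    -0.002 -0.   ]]
```

View pics/top0.png

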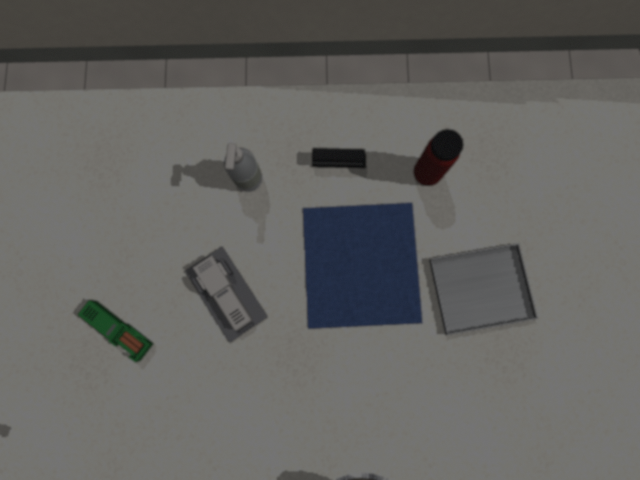

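View pics/scene0.png

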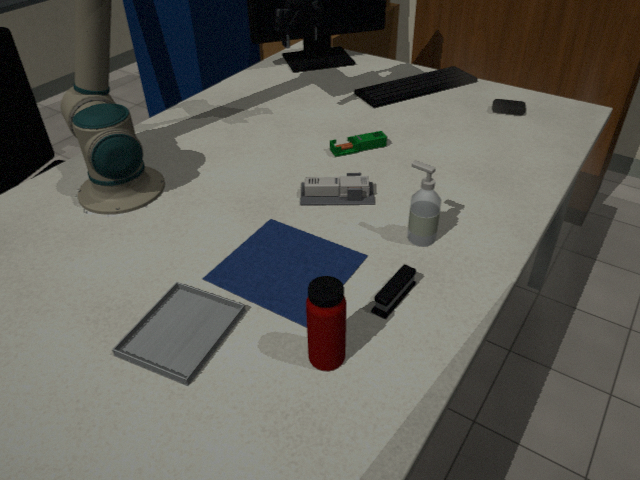

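The top view shows two meter-shaped things: a white one in the grey cradle at about (225,292) and a green one at (115,330). White fits the description and green is excluded. The mat is at (362,265), the tray at (482,290), the gel bottle at (240,167), the stapler at (340,158) and the tumbler at (437,158).

Run:
```python
from h import *
d=dict(np.load("top0.npz"));W=cloud(d);px=d["pixels"].astype(int)
c=px[235:350,175:280].astype(np.uint8);cv2.imwrite("pics/crop0.png",cv2.convertScaleAbs(cv2.resize(c,None,fx=6,fy=5.2,interpolation=cv2.INTER_CUBIC),alpha=1.6))
def rect(m,h=None):
    cs=max(cv2.findContours(m.astype(np.uint8),0,2)[0],key=cv2.contourArea)[:,0]
    P=np.float32([ray(d,p,h)[:2] for p in cs]);r=cv2.minAreaRect(P);print(r,cv2.boxPoints(r).round(3).tolist());return P
hsv=cv2.cvtColor(d["pixels"],cv2.COLOR_BGR2HSV)
box=np.zeros((480,640),bool);box[235:350,175:280]=1
print("mat",end=' ');rect((hsv[...,0]>100)&(hsv[...,0]<130)&(hsv[...,1]>100)&(np.indices((480,640))[1]>280),.003)
z=W[...,2]
print("table z",np.nanmedian(z[350:450,300:600]),"mat",np.nanmedian(z[230:300,320:400]),"tray floor",np.nanmedian(z[270:310,450:510]))
print("cradle+meter");rect(box&(z>.0035)&(px.max(2)<400),.006)
hi=box&(z>.034)&(z<.05);print(hi.sum(),np.nanmedian(z[hi]));rect(hi,.04)
br=box&(hsv[...,2]>120)&(z>.025);print("bright",br.sum());rect(br,.04)
for y in range(248,336,4):print(y,[(int(round(q*1000)) if q==q else -1) for q in z[y,185:268:4]])
t=np.zeros_like(box);t[235:345,415:545]=1
print("tray");rect(t&(z>.009),.018)
for n,b in dict(gel=(140,195,215,265),stap=(140,175,300,372),tum=(125,190,405,470)).items():
    q=W[b[0]:b[1],b[2]:b[3]].reshape(-1,3);q=q[q[:,2]>.02];print(n,q.min(0),q.max(0))
```

```text
mat ((0.532087504863739, -0.012244857847690582), (0.25287970900535583, 0.23322823643684387), 1.8719030618667603) [[0.4020000100135803, 0.10000000149011612], [0.4099999964237213, -0.13300000131130219], [0.6620000004768372, -0.125], [0.6549999713897705, 0.1080000028014183]]
table z 0.0004078236749755625 mat 0.003267809947183265 tray floor 0.0035040434088048685
cradle+meter
((0.47556135058403015, 0.2755352854728699), (0.18349634110927582, 0.10069495439529419), 33.149715423583984) [[0.3709999918937683, 0.2680000066757202], [0.4259999990463257, 0.18299999833106995], [0.5799999833106995, 0.2840000092983246], [0.5249999761581421, 0.36800000071525574]]
1791 0.039982880480208795
((0.4743364155292511, 0.27334704995155334), (0.15745452046394348, 0.07559063285589218), 33.08068084716797) [[0.3880000114440918, 0.2619999945163727], [0.42899999022483826, 0.19900000095367432], [0.5609999895095825, 0.2849999964237213], [0.5199999809265137, 0.3479999899864197]]
bright 0Traceback (most recent call last):
  File "<stdin>", line 14, in <module>
  File "<stdin>", line 5, in rect
ValueError: max() iterable argument is empty
```

View pics/crop0.png

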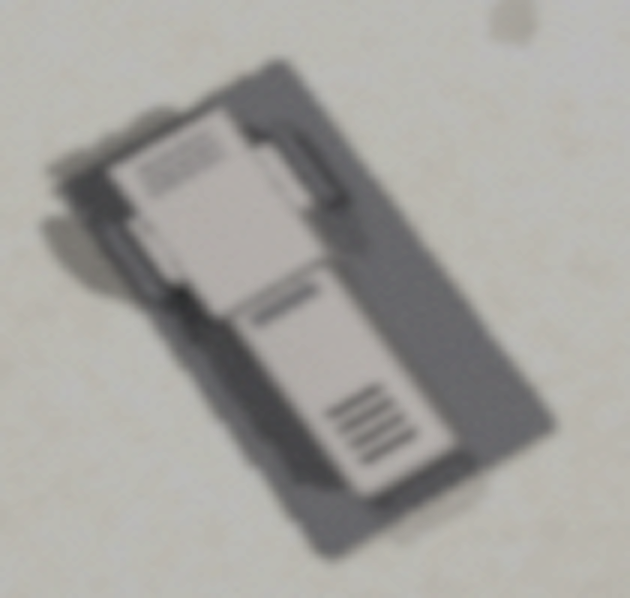

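The crop confirms the white meter lying back up in the cradle. Its head points up-left at about (204,261), its tail is at about (244,325), and the cheeks stand beside the tabs.

Run:
```python
from h import *
d=dict(np.load("top0.npz"));W=cloud(d);z=W[...,2]
a=ray(d,(243.7,325.4),.04);b=ray(d,(203.7,261.3),.04);print("tail",a,"head",b,np.linalg.norm(b-a),np.arctan2(*(b-a)[1::-1]))
print("waist from ends",a+(b-a)*62/158)
W1=cloud(d)[235:350,175:280].reshape(-1,3);q=W1[(W1[:,2]>.036)&(W1[:,2]<.046)]
r=cv2.minAreaRect(q[:,:2].astype(np.float32));print(r,cv2.boxPoints(r).tolist())
# tail block points only, for the axis
w=np.array([.46,.264]);u=np.array([np.cos(.578),np.sin(.578)]);n=np.array([-u[1],u[0]])
s=(q[:,:2]-w)@u;t=(q[:,:2]-w)@n
for lo in range(-70,100,10):
    k=(s>lo/1e3)&(s<=lo/1e3+.01)
    if k.sum():print(lo,k.sum(),(t[k].min()*1e3).round(1),(t[k].max()*1e3).round(1))
print("s range",s.min(),s.max())
q=W[235:345,415:545].reshape(-1,3);q=q[(q[:,2]>.012)&(q[:,2]<.03)];r=cv2.minAreaRect(q[:,:2].astype(np.float32));print("tray",r)
for nm,B in dict(gel=(140,195,215,265),stap=(140,175,300,372),tum=(125,190,405,470)).items():
    q=W[B[0]:B[1],B[2]:B[3]].reshape(-1,3);q=q[q[:,2]>.02];print(nm,q.min(0).round(3),q.max(0).round(3))
S,M=st();print(manip.grasp_offset,S["position"])
w=np.array([.4600,.2640,.06]);print("tool delta",(M.T@(w-S["position"])*100).round(2))
```

```text
tail [0.4078955 0.229373  0.04     ] head [0.53899036 0.31351554 0.04      ] 0.15577492851502497 0.5706207469600137
waist from ends [0.45933779 0.26239096 0.04      ]
((0.4747382402420044, 0.273651659488678), (0.15769678354263306, 0.07486151158809662), 33.4476432800293) [[0.3883170485496521, 0.2614242732524872], [0.42957884073257446, 0.1989605724811554], [0.5611594319343567, 0.2858790457248688], [0.5198976397514343, 0.34834274649620056]]
-70 11 -13.9 12.1
-60 102 -19.9 20.1
-50 95 -19.9 19.7
-40 93 -19.7 19.8
-30 97 -19.7 19.3
-20 95 -19.2 19.8
-10 93 -19.3 19.3
0 94 -18.9 19.8
10 98 -19.8 20.1
20 93 -21.3 22.3
30 108 -21.7 22.4
40 131 -37.1 37.6
50 149 -36.7 37.6
60 148 -37.0 37.4
70 136 -37.1 37.8
80 107 -21.9 23.2
90 57 -22.0 22.0
s range -0.0612939987545673 0.09654408581933986
tray ((0.4769077003002167, -0.26433077454566956), (0.16018661856651306, 0.19187116622924805), 9.072574615478516)
gel [0.687 0.197 0.02 ] [0.759 0.261 0.189]
stap [ 0.748 -0.026  0.02 ] [0.782 0.088 0.047]
tum [ 0.7   -0.196  0.02 ] [ 0.763 -0.132  0.175]
0.0187 [0.18273378 0.54465489 0.19692338]
tool delta [ 13.72 -17.76  35.22]
```

```bash
python3 -m creep '{"delta_pos":[[2,-4,8],[4,-8,16],[4,-12,24],[4,-16,31],[4,-17.76,35.22],[4,-17.76,35.22],[4,-17.76,35.22],[4,-17.76,35.22],[4,-17.76,35.22],[4,-17.76,35.22]],"dr":[[-0.1,0,0],[-0.2,0,0],[-0.35,0,0],[-0.5,0,0],[-0.65,0,0],[-0.8,0,0],[-0.901,0,0],[-0.901,0,0],[-0.901,0,0],[-0.901,0,0]]}' 1 40
python3 - <<'E'
from h import *
S,M=st();print(M.round(4),S["qpos"].round(3));u=M[:,2]
w=np.array([.4600,.2640,.05]);print((M.T@(w-S["position"])*100).round(2),np.arctan2(u[1],u[0]))
E
```

```text
clock: 1.1
position: [0.4625, 0.2621, 0.157]
ee_rot: [0.678, -0.2, 0.678, 0.199]
contact_force: [-0.3, -0.5, -0.2]
width: 0.0855
[[ 0.000e+00 -5.420e-01  8.404e-01]
 [-1.300e-03  8.404e-01  5.420e-01]
 [-1.000e+00 -1.100e-03 -7.000e-04]] [ 3.860e-01  2.380e-01  1.663e+00 -1.000e-03  1.241e+00 -1.758e+00]
[10.7  0.3 -0.1] 0.5727740582781025
```

```bash
python3 -m creep '{"delta_pos":[[3,0.3,-0.1],[6,0.3,-0.1],[8.5,0.3,-0.1],[10.7,0.3,-0.1],[12,0.3,-0.1],[13,0.3,-0.1],[14,0.3,-0.1],[14.7,0.3,-0.1],[14.7,0.3,-0.1],[14.7,0.3,-0.1]],"dr":[[-0.006,0,0],[-0.006,0,0],[-0.006,0,0],[-0.006,0,0],[-0.006,0,0],[-0.006,0,0],[-0.006,0,0],[-0.006,0,0],[-0.006,0,0],[-0.006,0,0]]}' 1 40
python3 -m creep '{"delta_pos":[[0,0,0],[0,0,0],[0,0,0],[0,0,0],[0,0,0],[0,0,0],[0,0,0],[0,0,0],[0,0,0],[0,0,0]],"dr":[[0,0,0],[0,0,0],[0,0,0],[0,0,0],[0,0,0],[0,0,0],[0,0,0],[0,0,0],[0,0,0],[0,0,0]]}' -1 40
```

```text
clock: 2.1
position: [0.4581, 0.2669, 0.011]
ee_rot: [0.677, -0.203, 0.677, 0.203]
contact_force: [-0.4, -0.4, -0.1]
width: 0.0851
clock: 3.1
position: [0.4579, 0.2667, 0.0107]
ee_rot: [0.677, -0.203, 0.677, 0.203]
contact_force: [-1.1, 0.0, -0.4]
width: 0.0001
```

Run:
```python
from h import *
a=grab("top")["pixels"][200:380,120:330];b=grab("scene")["pixels"][90:270,230:440]
cv2.imwrite("pics/p4.png",cv2.convertScaleAbs(cv2.resize(np.hstack([a,b]),(800,343),interpolation=cv2.INTER_CUBIC),alpha=1.4))
S,M=st();print(S)
```

```text
{'clock': 3.2, 'qpos': array([ 3.96036625e-01,  3.84083232e-01,  1.86700077e+00,  8.44759053e-05,
        8.90490036e-01, -1.75801217e+00]), 'qd': array([-4.26046588e-04,  3.63774815e-04, -4.88349717e-04,  3.89836286e-04,
       -5.80829454e-05, -1.37493440e-03]), 'effort': array([-4.33810528e-04, -4.12894034e+01, -1.78348875e+01,  8.71925636e-05,
        5.53552236e-04,  5.47251972e-06]), 'position': array([0.45788484, 0.26670577, 0.01068814]), 'ee_rot': array([ 0.67726055, -0.20325862,  0.6772523 ,  0.20330618]), 'contact_force': array([0.12150746, 0.28349889, 0.09955384]), 'moment': array([ 0.04020865, -0.00675622,  0.02449985]), 'width': -1.3628752428631092e-05}
```

View pics/p4.png

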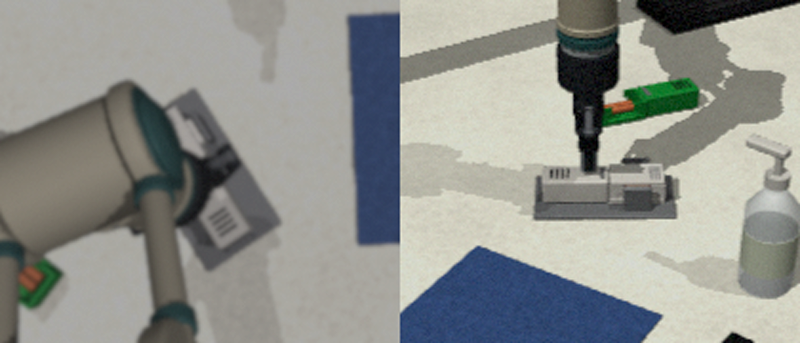

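The fingers have shut, apparently behind or above the meter rather than around it. I'll compare the gripper's position in the depth data with the reported pose.

Run:
```python
from h import *
S,M=st();p=S["position"]
for n in("scene","top"):
    d=grab(n);W=cloud(d);Rm=cv2.Rodrigues(np.array(d["rvec"],float))[0]
    pr=lambda x:cv2.projectPoints(np.float64([x]),np.array(d["rvec"],float),np.array(d["tvec"],float),np.array(d["intrinsics"],float),None)[0].ravel().round(1)
    print(n,"tcp px",pr(p),"tcp+5cm",pr(p+[0,0,.05]),"base",pr([0,0,0]),"waist",pr([.46,.264,.04]))
    q=W.reshape(-1,3);c=d["pixels"].reshape(-1,3).max(1);k=(np.abs(q[:,0]-p[0])<.1)&(np.abs(q[:,1]-p[1])<.1)&(q[:,2]<.2)&(q[:,2]>.045)
    for lo in np.arange(.045,.2,.01):
        m=k&(q[:,2]>lo)&(q[:,2]<lo+.01)
        if m.sum():print(lo.round(3),m.sum(),q[m].mean(0).round(3),q[m].min(0).round(3),q[m].max(0).round(3))
```

```text
scene tcp px [328.8 190. ] tcp+5cm [328.6 172.9] base [121.8 189.1] waist [328.8 180.8]
0.045 23 [0.463 0.26  0.051] [0.454 0.253 0.045] [0.472 0.269 0.055]
0.055 30 [0.464 0.258 0.061] [0.452 0.251 0.056] [0.473 0.269 0.065]
0.065 31 [0.465 0.259 0.07 ] [0.453 0.252 0.065] [0.472 0.27  0.075]
0.075 7 [0.465 0.255 0.077] [0.458 0.25  0.075] [0.471 0.258 0.079]
0.085 19 [0.475 0.242 0.092] [0.465 0.236 0.089] [0.486 0.25  0.095]
0.095 12 [0.478 0.238 0.098] [0.469 0.225 0.095] [0.491 0.246 0.104]
0.105 38 [0.478 0.24  0.11 ] [0.431 0.22  0.105] [0.495 0.288 0.115]
0.115 56 [0.474 0.243 0.119] [0.442 0.214 0.115] [0.497 0.274 0.125]
0.125 63 [0.483 0.232 0.131] [0.452 0.21  0.125] [0.502 0.272 0.135]
0.135 90 [0.479 0.237 0.14 ] [0.436 0.21  0.135] [0.502 0.287 0.145]
0.145 93 [0.472 0.247 0.149] [0.439 0.223 0.145] [0.489 0.287 0.155]
0.155 37 [0.479 0.236 0.161] [0.464 0.23  0.156] [0.487 0.244 0.165]
0.165 53 [0.478 0.24  0.171] [0.439 0.229 0.165] [0.495 0.272 0.175]
0.175 125 [0.475 0.242 0.18 ] [0.434 0.228 0.175] [0.499 0.287 0.185]
0.185 131 [0.475 0.242 0.19 ] [0.434 0.227 0.1
[... 501 characters left out ...]
43 0.105]
0.105 11 [0.468 0.231 0.11 ] [0.464 0.222 0.105] [0.473 0.236 0.114]
0.115 18 [0.473 0.229 0.119] [0.467 0.217 0.116] [0.489 0.24  0.125]
0.125 63 [0.474 0.235 0.132] [0.415 0.207 0.125] [0.501 0.311 0.135]
0.135 105 [0.479 0.23  0.139] [0.417 0.208 0.135] [0.501 0.313 0.144]
0.145 37 [0.48  0.23  0.149] [0.466 0.223 0.145] [0.487 0.236 0.154]
0.155 29 [0.477 0.232 0.159] [0.467 0.226 0.155] [0.487 0.24  0.165]
0.165 11 [0.478 0.233 0.17 ] [0.47  0.23  0.166] [0.485 0.239 0.174]
0.175 43 [0.455 0.234 0.181] [0.422 0.227 0.176] [0.488 0.256 0.185]
0.185 45 [0.453 0.234 0.19 ] [0.424 0.227 0.185] [0.489 0.251 0.195]
0.195 28 [0.455 0.234 0.197] [0.424 0.228 0.195] [0.492 0.251 0.2  ]
```

```bash
python3 -m creep '{"delta_pos":[[-2,0,0],[-4,0,0],[-6,0,0],[-8,0,0],[-8,0,0],[-8,0,0]],"dr":[[0,0,0],[0,0,0],[0,0,0],[0,0,0],[0,0,0],[0,0,0]]}' -1 40
python3 - <<'E'
from h import *
S,M=st();p=S["position"];print(p,S["width"])
d=grab("scene");W=cloud(d);cv2.imwrite("pics/p5.png",cv2.resize(d["pixels"][60:240,230:430],(800,720)[0:2] if 0 else (660,594),interpolation=cv2.INTER_CUBIC))
print(cv2.projectPoints(np.float64([p,p+[0,0,.073]]),np.array(d["rvec"],float),np.array(d["tvec"],float),np.array(d["intrinsics"],float),None)[0].reshape(-1,2))
q=W.reshape(-1,3);k=(np.abs(q[:,0]-p[0])<.1)&(np.abs(q[:,1]-p[1])<.1)&(q[:,2]>.045)
for lo in np.arange(.045,.22,.01):
    m=k&(q[:,2]>lo)&(q[:,2]<lo+.01)
    if m.sum():print(lo.round(3),m.sum(),q[m].mean(0).round(3),q[m].min(0).round(3),q[m].max(0).round(3))
E
```

```text
clock: 3.9
position: [0.4578, 0.2667, 0.0907]
ee_rot: [0.677, -0.203, 0.677, 0.203]
contact_force: [-0.6, 1.1, -0.1]
width: 0.0001
[0.45781327 0.26667132 0.09065283] 6.247666938138104e-05
[[328.49404525 162.28710064]
 [328.24187933 135.12809734]]
0.115 3 [0.462 0.263 0.125] [0.458 0.26  0.124] [0.466 0.266 0.125]
0.125 24 [0.464 0.261 0.13 ] [0.454 0.254 0.125] [0.472 0.268 0.135]
0.135 38 [0.465 0.259 0.14 ] [0.454 0.25  0.135] [0.473 0.268 0.144]
0.145 34 [0.466 0.259 0.151] [0.454 0.251 0.145] [0.473 0.269 0.155]
0.155 16 [0.465 0.256 0.159] [0.456 0.252 0.155] [0.471 0.264 0.162]
0.165 21 [0.47  0.245 0.172] [0.444 0.233 0.168] [0.485 0.266 0.175]
0.175 23 [0.477 0.239 0.179] [0.456 0.226 0.175] [0.492 0.248 0.185]
0.185 35 [0.48  0.237 0.191] [0.453 0.221 0.187] [0.494 0.264 0.195]
0.195 49 [0.479 0.239 0.2  ] [0.455 0.212 0.195] [0.499 0.265 0.205]
0.205 78 [0.483 0.231 0.21 ] [0.451 0.209 0.205] [0.503 0.264 0.215]
0.215 98 [0.479 0.238 0.22 ] [0.437 0.211 0.215] [0.501 0.286 0.225]
```

View pics/p5.png

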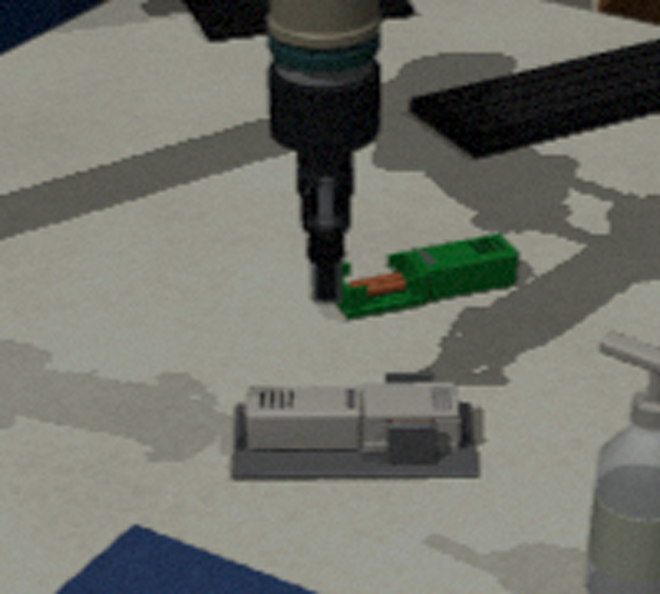

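The depth cloud shows the shut fingertips at z≈0.122, while the reported TCP is at 0.091. The real tool is therefore about 32 mm higher than reported along its axis, with xy in agreement. That explains the miss: the fingers shut just above the meter. I'll allow for this and go about 32 mm deeper.

```bash
python3 -m creep '{"delta_pos":[[0,-0.35,0],[0,-0.35,0],[0,-0.35,0],[0,-0.35,0],[0,-0.35,0],[0,-0.35,0],[0,-0.35,0],[2,-0.35,0],[4,-0.35,0],[6,-0.35,0]],"dr":[[0,0,0],[0,0,0],[0,0,0],[0,0,0],[0,0,0],[0,0,0],[0,0,0],[0,0,0],[0,0,0],[0,0,0]]}' 1 40
python3 -m creep '{"delta_pos":[[0.7,0,0],[1.4,0,0],[2.1,0,0],[2.8,0,0],[3.5,0,0],[4.2,0,0],[4.6,0,0],[5.0,0,0],[5.0,0,0],[5.0,0,0]],"dr":[[0,0,0],[0,0,0],[0,0,0],[0,0,0],[0,0,0],[0,0,0],[0,0,0],[0,0,0],[0,0,0],[0,0,0]]}' 1 40
```

```text
clock: 4.95
position: [0.46, 0.2639, 0.0304]
ee_rot: [0.678, -0.203, 0.677, 0.203]
contact_force: [0.4, -0.1, 0.8]
width: 0.0854
clock: 5.95
position: [0.4599, 0.2638, -0.0193]
ee_rot: [0.677, -0.203, 0.677, 0.203]
contact_force: [-0.5, 0.6, 0.3]
width: 0.0854
```

```bash
python3 -m creep '{"delta_pos":[[0,0,0],[0,0,0],[0,0,0],[0,0,0],[0,0,0],[0,0,0],[0,0,0],[0,0,0],[0,0,0],[0,0,0]],"dr":[[0,0,0],[0,0,0],[0,0,0],[0,0,0],[0,0,0],[0,0,0],[0,0,0],[0,0,0],[0,0,0],[0,0,0]]}' -1 40
```

```text
clock: 6.95
position: [0.4597, 0.2644, -0.0188]
ee_rot: [0.677, -0.203, 0.677, 0.203]
contact_force: [-2.4, 1.9, 5.3]
width: 0.0398
```

```bash
python3 -m creep '{"delta_pos":[[-0.3,0,0],[-0.8,0,0],[-1.5,0,0],[-2.5,0,0],[-3.5,0,0],[-5,0,0],[-6.5,0,0],[-8,0,0],[-8,0,0],[-8,0,0]],"dr":[[0,0,0],[0,0,0],[0,0,0],[0,0,0],[0,0,0],[0,0,0],[0,0,0],[0,0,0],[0,0,0],[0,0,0]]}' -1 40
python3 - <<'E'
from h import *
S,M=st();p=S["position"];print(S["contact_force"],S["width"],S["qpos"].round(3))
print("delta to mat waist cm",(M.T@(np.array([.515,-.012,p[2]])-p)*100).round(2),"yaw",np.arctan2(M[1,2],M[0,2]))
a=grab("top")["pixels"][200:380,120:330];b=grab("scene")["pixels"][90:270,230:440]
cv2.imwrite("pics/p6.png",cv2.convertScaleAbs(cv2.resize(np.hstack([a,b]),(800,343),interpolation=cv2.INTER_CUBIC),alpha=1.4))
E
```

```text
clock: 7.95
position: [0.46, 0.2638, 0.0612]
ee_rot: [0.678, -0.203, 0.677, 0.203]
contact_force: [-1.0, 0.1, -4.7]
width: 0.0393
[-0.98504135  0.12595397 -4.69335889] 0.039300897316527375 [ 0.389  0.324  1.806  0.     1.011 -1.765]
delta to mat waist cm [-1.000e-02 -2.605e+01 -1.059e+01] yaw 0.583159922005699
```

View pics/p6.png

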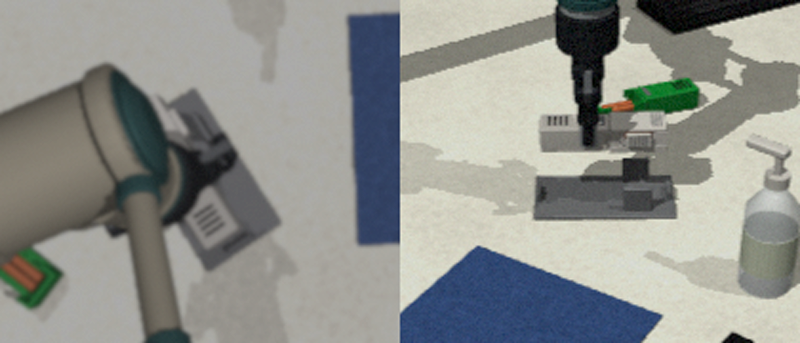

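The scene view (right half) shows the meter held level about 80 mm above the empty cradle, with its cover on. The force reading of 4.7 N fits the meter's weight.

```bash
python3 -m creep '{"delta_pos":[[0,-1.5,-0.6],[0,-4,-1.6],[0,-7,-2.8],[0,-10.5,-4.3],[0,-14,-5.7],[0,-17.5,-7.1],[0,-21,-8.5],[0,-23.5,-9.6],[0,-25.5,-10.4],[0,-26.05,-10.6]],"dr":[[0.03,0,0],[0.08,0,0],[0.15,0,0],[0.22,0,0],[0.3,0,0],[0.37,0,0],[0.44,0,0],[0.5,0,0],[0.54,0,0],[0.55,0,0]]}' -1 40
python3 -m creep '{"delta_pos":[[0,0,0],[0,0,0],[1.5,0,0],[3,0,0],[4.5,0,0],[5.5,0,0],[6.5,0,0],[7,0,0],[7,0,0],[7,0,0]],"dr":[[0,0,0],[0,0,0],[0,0,0],[0,0,0],[0,0,0],[0,0,0],[0,0,0],[0,0,0],[0,0,0],[0,0,0]]}' -1 40
```

```text
clock: 9.05
position: [0.5149, -0.0143, 0.0599]
ee_rot: [0.707, -0.011, 0.707, 0.01]
contact_force: [0.2, 0.6, -4.6]
width: 0.0392
clock: 10.05
position: [0.5152, -0.012, -0.009]
ee_rot: [0.707, -0.012, 0.707, 0.012]
contact_force: [0.5, 0.3, -4.2]
width: 0.0398
```

```bash
python3 -m creep '{"delta_pos":[[0.3,0,0],[0.6,0,0],[0.8,0,0],[0.9,0,0],[1.0,0,0],[1.05,0,0],[1.1,0,0],[1.15,0,0],[1.2,0,0],[1.2,0,0]],"dr":[[0,0,0],[0,0,0],[0,0,0],[0,0,0],[0,0,0],[0,0,0],[0,0,0],[0,0,0],[0,0,0],[0,0,0]]}' -1 40
python3 -m creep '{"delta_pos":[[0.03,0,0],[0.06,0,0],[0.09,0,0],[0.09,0,0]],"dr":[[0,0,0],[0,0,0],[0,0,0],[0,0,0]]}' -1 40
```

```text
clock: 11.05
position: [0.5148, -0.012, -0.0213]
ee_rot: [0.707, -0.012, 0.707, 0.012]
contact_force: [0.2, 0.4, -4.2]
width: 0.0392
clock: 11.45
position: [0.5148, -0.012, -0.0218]
ee_rot: [0.707, -0.012, 0.707, 0.012]
contact_force: [-1.9, -0.8, 1.0]
width: 0.0393
```

```bash
python3 -m creep '{"delta_pos":[[0,0,0],[0,0,0],[0,0,0],[0,0,0],[0,0,0],[0,0,0],[0,0,0],[0,0,0],[0,0,0],[0,0,0]],"dr":[[0,0,0],[0,0,0],[0,0,0],[0,0,0],[0,0,0],[0,0,0],[0,0,0],[0,0,0],[0,0,0],[0,0,0]]}' 1 40
python3 -m creep '{"delta_pos":[[-1,0,0],[-2,0,0],[-4,0,0],[-6,0,0],[-8,0,0],[-8,0,2],[-8,0,4],[-8,0,6],[-8,0,6],[-8,0,6]],"dr":[[0,0,0],[0,0,0],[0,0,0],[0,0,0],[0,0,0],[0,0,0],[0,0,0],[0,0,0],[0,0,0],[0,0,0]]}' 1 40
python3 - <<'E'
from h import *
d=grab("scene");W=cloud(d);d2=grab("top");W2=cloud(d2);S,M=st();print(S["position"],np.arctan2(M[1,2],M[0,2]),S["contact_force"])
a=d2["pixels"][180:350,280:450];b=d["pixels"][180:350,190:390]
cv2.imwrite("pics/p7.png",cv2.convertScaleAbs(cv2.resize(np.hstack([a,b]),(800,368),interpolation=cv2.INTER_CUBIC),alpha=1.4))
q=np.vstack([W.reshape(-1,3),W2.reshape(-1,3)])
q=q[(q[:,2]>.033)&(q[:,2]<.042)&(abs(q[:,0]-.53)<.12)&(abs(q[:,1]+.012)<.06)]
u=M[:2,2];w=np.array([.5148,-.012]);s=(q[:,:2]-w)@u*1e3;t=(q[:,:2]-w)@M[:2,1]*1e3
print("s",s.min(),s.max(),len(s))
for lo in range(-70,100,10):
    k=(s>lo)&(s<=lo+10)
    if k.sum():print(lo,k.sum(),t[k].min().round(1),t[k].max().round(1))
E
```

```text
clock: 12.45
position: [0.5148, -0.012, -0.0222]
ee_rot: [0.707, -0.012, 0.707, 0.012]
contact_force: [-0.4, -0.4, 0.1]
width: 0.0856
clock: 13.45
position: [0.5742, -0.01, 0.0582]
ee_rot: [0.707, -0.012, 0.707, 0.012]
contact_force: [0.1, 0.7, 0.0]
width: 0.0855
[ 0.57329356 -0.00992309  0.05791581] 0.03326353771285357 [-0.26038452  0.04526422  0.56191661]
s -57.903608229116976 99.81954533180158 2026
-60 43 -20.9 19.0
-50 137 -21.8 18.2
-40 157 -21.6 20.7
-30 148 -21.8 20.9
-20 153 -21.7 18.2
-10 150 -20.0 19.0
0 147 -21.5 18.3
10 151 -22.3 17.8
20 141 -22.4 21.6
30 176 -24.0 23.9
40 184 -29.9 24.0
50 129 -27.0 26.0
60 85 -27.6 22.8
70 73 -25.5 23.9
80 75 -23.3 23.2
90 77 -23.3 21.7
```

View pics/p7.png

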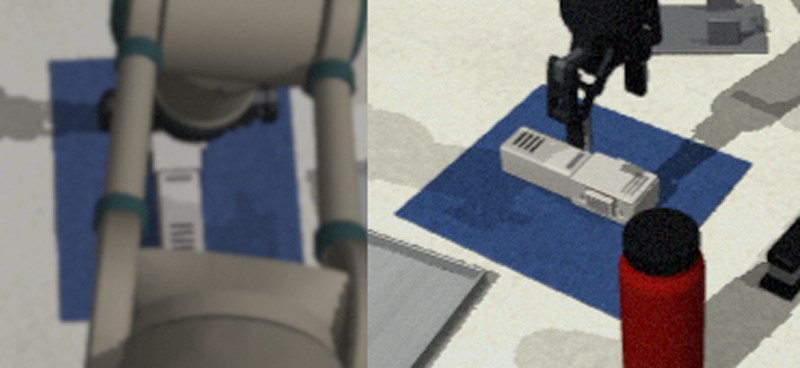

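The meter lies wholly on the mat with its cover on, head toward the top of the top view at about (178,160) in the crop, and it is released. Next I'll go down over the tabs.

```bash
python3 -m creep '{"delta_pos":[[1.5,0,0.15],[3,0,0.15],[4,0,0.15],[5,0,0.15],[6,0,0.15],[6.6,0,0.15],[7.2,0,0.15],[7.6,0,0.15],[7.6,0,0.15],[7.6,0,0.15]],"dr":[[0,0,0],[0,0,0],[0,0,0],[0,0,0],[0,0,0],[0,0,0],[0,0,0],[0,0,0],[0,0,0],[0,0,0]]}' 1 28
python3 -m creep '{"delta_pos":[[0,0,0],[0,0,0],[0,0,0],[0,0,0],[0,0,0],[0,0,0],[0,0,0],[0,0,0],[0,0,0],[0,0,0]],"dr":[[0,0,0],[0,0,0],[0,0,0],[0,0,0],[0,0,0],[0,0,0],[0,0,0],[0,0,0],[0,0,0],[0,0,0]]}' -1 28
```

```text
clock: 14.55
position: [0.5765, -0.01, -0.0181]
ee_rot: [0.707, -0.012, 0.707, 0.012]
contact_force: [0.6, 0.7, 0.1]
width: 0.0855
clock: 15.55
position: [0.5768, -0.01, -0.0167]
ee_rot: [0.708, -0.012, 0.706, 0.012]
contact_force: [-1.0, 0.4, 7.6]
width: 0.0462
```

```bash
python3 -m creep '{"delta_pos":[[-0.1,0,0],[-0.2,0,0],[-0.3,0,0],[-0.4,0,0],[-0.5,0,0],[-0.6,0,0],[-0.7,0,0],[-0.8,0,0],[-0.8,0,0],[-0.8,0,0]],"dr":[[0,0,0],[0,0,0],[0,0,0],[0,0,0],[0,0,0],[0,0,0],[0,0,0],[0,0,0],[0,0,0],[0,0,0]]}' -1 28
python3 - <<'E'
from h import *
for i in range(4):
    grab("scene");print(st()[0]["contact_force"].round(2))
E
```

```text
clock: 16.55
position: [0.5763, -0.01, -0.0102]
ee_rot: [0.707, -0.012, 0.707, 0.012]
contact_force: [-0.0, 0.0, -1.3]
width: 0.0459
[ 0.4   0.31 -0.61]
[-0.84  0.21 -0.09]
[-0.13  0.04 -0.12]
[ 0.41 -0.23 -0.56]
```

Only about 0.6 N is felt, so the catches are free and I can lift.

```bash
python3 -m creep '{"delta_pos":[[-0.3,0,0],[-0.7,0,0],[-1.1,0,0],[-1.6,0,0],[-2.2,0,0],[-3.2,0,0],[-5,0,0],[-7,0,0],[-9,0,0],[-9,0,0]],"dr":[[0,0,0],[0,0,0],[0,0,0],[0,0,0],[0,0,0],[0,0,0],[0,0,0],[0,0,0],[0,0,0],[0,0,0]]}' -1 28
python3 - <<'E'
from h import *
d=grab("scene");W=cloud(d);S,M=st();p=S["position"];print(p,S["contact_force"].round(2),S["width"],S["qpos"].round(2))
cv2.imwrite("pics/p8.png",cv2.convertScaleAbs(cv2.resize(d["pixels"][160:310,210:410],(800,600),interpolation=cv2.INTER_CUBIC),alpha=1.4))
print("tray delta",(M.T@(np.array([.477,-.264,p[2]])-p)*100).round(2))
q=W.reshape(-1,3);c=d["pixels"].reshape(-1,3).max(1)
k=(np.abs(q[:,0]-p[0])<.07)&(np.abs(q[:,1]-p[1])<.07)&(q[:,2]>.05)&(q[:,2]<.2)
for nm,m in(("dark",c<60),("light",c>75)):
    m=m&k;print(nm,m.sum(),np.sort(q[m][:,2])[:6].round(4),q[m].min(0).round(3),q[m].max(0).round(3))
E
```

```text
clock: 17.75
position: [0.5788, -0.0103, 0.0833]
ee_rot: [0.709, -0.012, 0.705, 0.011]
contact_force: [0.0, 0.4, 0.1]
width: 0.0458
[ 0.57753868 -0.01012984  0.08155552] [ 0.37  0.18 -1.25] 0.04575831450893326 [-0.14  0.36  1.68  0.    1.09 -1.74]
tray delta [ -0.03 -25.04 -10.89]
dark 865 [0.1164 0.1171 0.1174 0.1179 0.1191 0.1196] [ 0.554 -0.073  0.116] [0.616 0.054 0.2  ]
light 353 [0.1119 0.1127 0.114  0.1142 0.1171 0.1174] [ 0.543 -0.059  0.112] [0.615 0.053 0.2  ]
```

View pics/p8.png

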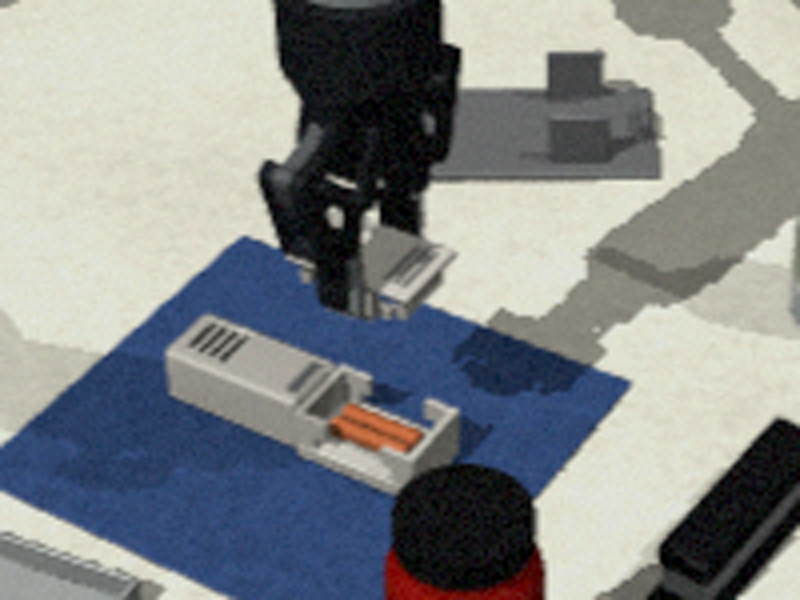

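The cover is held level and the meter stays on the mat with its orange batteries showing (crop at about (375,428)). The fingertips end about 4 mm above the tabs' lower edges, so the cover will touch the tray before they do.

```bash
python3 -m creep '{"delta_pos":[[0,-1.5,-0.6],[0,-4,-1.7],[0,-7,-3],[0,-10.5,-4.5],[0,-14,-6.1],[0,-17.5,-7.6],[0,-21,-9.1],[0,-23,-10],[0,-24.5,-10.7],[0,-25.05,-10.9]],"dr":[[-0.01,0,0],[-0.02,0,0],[-0.04,0,0],[-0.06,0,0],[-0.08,0,0],[-0.1,0,0],[-0.12,0,0],[-0.125,0,0],[-0.125,0,0],[-0.125,0,0]]}' -1 28
python3 -m creep '{"delta_pos":[[0,0,0],[0,0,0],[1.5,0,0],[3.5,0,0],[5.5,0,0],[7,0,0],[8.5,0,0],[9.5,0,0],[9.8,0,0],[9.8,0,0]],"dr":[[0,0,0],[0,0,0],[0,0,0],[0,0,0],[0,0,0],[0,0,0],[0,0,0],[0,0,0],[0,0,0],[0,0,0]]}' -1 28
python3 -m creep '{"delta_pos":[[0,0,0],[0,0,0],[0,0,0],[0.05,0,0],[0.1,0,0],[0.1,0,0]],"dr":[[0,0,0],[0,0,0],[0,0,0],[0,0,0],[0,0,0],[0,0,0]]}' -1 28
```

```text
clock: 18.8
position: [0.4742, -0.265, 0.0786]
ee_rot: [0.704, -0.055, 0.706, 0.056]
contact_force: [-0.1, 0.7, 0.0]
width: 0.0459
clock: 19.8
position: [0.4758, -0.2634, -0.0184]
ee_rot: [0.705, -0.056, 0.705, 0.056]
contact_force: [0.8, -0.2, -0.7]
width: 0.0456
clock: 20.4
position: [0.4756, -0.264, -0.0192]
ee_rot: [0.705, -0.056, 0.705, 0.056]
contact_force: [-0.5, -1.0, -0.2]
width: 0.046
```

```bash
python3 -m creep '{"delta_pos":[[0.1,0,0],[0.2,0,0],[0.3,0,0],[0.4,0,0],[0.5,0,0],[0.6,0,0],[0.7,0,0],[0.7,0,0],[0.7,0,0]],"dr":[[0,0,0],[0,0,0],[0,0,0],[0,0,0],[0,0,0],[0,0,0],[0,0,0],[0,0,0],[0,0,0]]}' -1 28
python3 -m creep '{"delta_pos":[[0.05,0,0],[0.1,0,0],[0.1,0,0],[0.1,0,0]],"dr":[[0,0,0],[0,0,0],[0,0,0],[0,0,0]]}' -1 28
python3 -m creep '{"delta_pos":[[0.05,0,0],[0.1,0,0],[0.1,0,0],[0.1,0,0]],"dr":[[0,0,0],[0,0,0],[0,0,0],[0,0,0]]}' -1 28
```

```text
clock: 21.3
position: [0.4756, -0.264, -0.0262]
ee_rot: [0.705, -0.056, 0.705, 0.056]
contact_force: [0.3, -0.0, -0.5]
width: 0.0457
clock: 21.7
position: [0.4756, -0.264, -0.0272]
ee_rot: [0.705, -0.056, 0.705, 0.056]
contact_force: [-0.1, -0.0, -0.2]
width: 0.0462
clock: 22.1
position: [0.4757, -0.2639, -0.0282]
ee_rot: [0.705, -0.056, 0.705, 0.056]
contact_force: [0.7, 0.0, -0.3]
width: 0.0461
```

```bash
python3 -m creep '{"delta_pos":[[0.05,0,0],[0.08,0,0],[0.08,0,0],[0.08,0,0]],"dr":[[0,0,0],[0,0,0],[0,0,0],[0,0,0]]}' -1 28
python3 -m creep '{"delta_pos":[[0.05,0,0],[0.08,0,0],[0.08,0,0],[0.08,0,0]],"dr":[[0,0,0],[0,0,0],[0,0,0],[0,0,0]]}' -1 28
```

```text
clock: 22.5
position: [0.4757, -0.264, -0.0287]
ee_rot: [0.705, -0.056, 0.705, 0.056]
contact_force: [-1.0, 0.8, 3.4]
width: 0.0462
clock: 22.9
position: [0.4757, -0.264, -0.0288]
ee_rot: [0.705, -0.056, 0.705, 0.056]
contact_force: [-2.1, 2.1, 9.8]
width: 0.0459
```

Contact with the tray floor came as predicted. I'll ease off the excess, then release and retreat.

```bash
python3 -m creep '{"delta_pos":[[-0.07,0,0],[-0.07,0,0],[-0.07,0,0]],"dr":[[0,0,0],[0,0,0],[0,0,0]]}' -1 28
python3 -m creep '{"delta_pos":[[0,0,0],[0,0,0],[0,0,0],[0,0,0],[0,0,0],[0,0,0],[0,0,0],[0,0,0],[0,0,0],[0,0,0]],"dr":[[0,0,0],[0,0,0],[0,0,0],[0,0,0],[0,0,0],[0,0,0],[0,0,0],[0,0,0],[0,0,0],[0,0,0]]}' 1 28
python3 -m creep '{"delta_pos":[[-1,0,0],[-2,0,0],[-4,0,0],[-7,0,0],[-10,0,0],[-13,0,-2],[-16,0,-6],[-18,0,-10],[-20,0,-14],[-20,0,-18]],"dr":[[0,0,0],[0,0,0],[0,0,0],[0,0,0],[0,0,0],[0,0,0],[0,0,0],[0,0,0],[0,0,0],[0,0,0]]}' 1 28
python3 -m creep '{"delta_pos":[[0,0,0],[0,0,0],[0,0,0],[0,0,0]],"dr":[[0,0,0],[0,0,0],[0,0,0],[0,0,0]]}' 1 28
python3 - <<'E'
from h import *
d=grab("scene");t=grab("top");W=cloud(t)
cv2.imwrite("pics/p9.png",cv2.convertScaleAbs(cv2.resize(np.hstack([t["pixels"][100:360,280:560],d["pixels"][180:440,100:430]]),(800,341),interpolation=cv2.INTER_CUBIC),alpha=1.4))
for nm,B in dict(gel=(140,195,215,265),stap=(140,175,300,372),tum=(125,190,405,470)).items():
    q=W[B[0]:B[1],B[2]:B[3]].reshape(-1,3);q=q[q[:,2]>.02];print(nm,q.min(0).round(3),q.max(0).round(3))
q=W.reshape(-1,3)
c=q[(abs(q[:,0]-.477)<.06)&(abs(q[:,1]+.264)<.07)&(q[:,2]>.014)&(q[:,2]<.05)];print("cover",len(c),c.min(0),c.max(0),np.percentile(c[:,2],[10,50,90]))
m=q[(abs(q[:,0]-.53)<.12)&(abs(q[:,1]+.012)<.06)&(q[:,2]>.034)&(q[:,2]<.06)];print("meter",len(m),m.min(0),m.max(0))
S,M=st();print(S["position"],S["contact_force"])
E
```

```text
clock: 23.2
position: [0.4757, -0.264, -0.0287]
ee_rot: [0.705, -0.056, 0.705, 0.056]
contact_force: [-0.7, 0.7, 6.6]
width: 0.0457
clock: 24.2
position: [0.4757, -0.264, -0.0291]
ee_rot: [0.705, -0.056, 0.705, 0.056]
contact_force: [-0.4, 0.1, -0.7]
width: 0.0856
clock: 25.2
position: [0.2978, -0.2941, 0.1746]
ee_rot: [0.706, -0.059, 0.703, 0.054]
contact_force: [-0.3, -1.0, -0.2]
width: 0.0854
clock: 25.6
position: [0.2989, -0.2922, 0.1708]
ee_rot: [0.705, -0.056, 0.705, 0.056]
contact_force: [0.0, 0.4, 0.5]
width: 0.0856
gel [0.687 0.197 0.02 ] [0.759 0.261 0.188]
stap [ 0.747 -0.026  0.02 ] [0.782 0.088 0.046]
tum [ 0.7   -0.195  0.02 ] [ 0.763 -0.132  0.175]
cover 852 [ 0.4391707  -0.29736114  0.01413392] [ 0.51287269 -0.23492537  0.03190456] [0.02160987 0.02515819 0.02736414]
meter 811 [ 0.45489051 -0.03512413  0.03400166] [0.61247887 0.01052295 0.04238356]
[ 0.29869007 -0.29211503  0.17061468] [-0.33081791  0.5503986  -0.21087504]
```

View pics/p9.png

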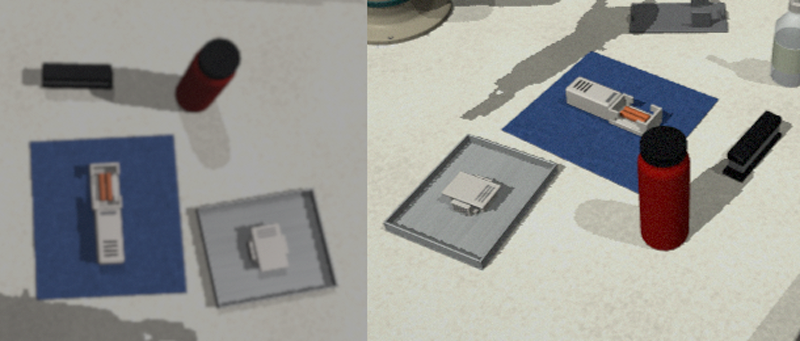

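The picture shows the open meter wholly on the mat and the cover flat in the tray with its vents up. The bystanders have not moved and the robot is clear, so I'm handing in.

```bash
python3 -c "from rig import manip; print(manip.sign_off())"
```

```text
the job is handed in; nothing more can be done
None
```

The job is done and handed in at about 26 s. I moved the meter by its waist from the cradle to the mat and let go. Then I pinched the two tabs at 28 N, lifted the cover off and laid it flat in the tray.

**What went wrong:** The first grasp missed. The reported TCP height read about 32 mm lower than the fingertips seen by the camera, so the fingers shut just above the meter. There was no sign of contact: the force readings stayed near zero. I corrected for the offset and the second grasp held.

**Last checks:**
- **Meter:** it lies wholly on the mat, back up, with the battery bay open. Only about 0.6 N was felt as the cover came off, so the meter did not come with it.
- **Cover:** it rests same way up near the tray centre, with its top about 25 mm above the desk, as expected for lying flat on the floor. It was pressed down with about 10 N for a moment before release.
- **Bystanders:** the stapler, tumbler and gel bottle measure within 1 mm of where they started.
- **Robot:** it is clear of everything, with no contact force beyond sensor noise.

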